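Turn the sorting carousel and tip the punches down its chute

ROBOT

A 6-joint arm with a two-finger parallel gripper is mounted at the origin on a cart in front of the work surface, level with it; the furniture and walls round the work are solid. World frame = base frame: x ahead of the robot, y to its left, z up, the work surface at z = 0. Lengths are in mm, angles in degrees, forces in N, time in s.
With the tool pointing down it reaches from about 350 to 850 mm from the base axis. Payload 8.1 kg.
Tool frame: the origin (TCP) lies where the fingers leave the gripper's body, on its centre line; the fingertips stand 73 mm ahead of it and the grasp point (between the pads) lies 54 mm ahead of it; z points along the fingers, y is the line along which they close (so a half turn about z gives the same grasp; the last joint's range is limited). The gripper opens to 85 mm and grips with 20 to 120 N. Pads are 22 mm wide; open, the fingers measure 114 mm over their backs; the gripper's body (76 mm by 85 mm) begins 54 mm behind the grasp point. The pads swing forward as they close: fully open they stand 13 mm farther back than shut.
Start: joints at [-74.966, 7.471, 85.268, -0, 87.261, -4.893], TCP at [204.518, -564.073, 303.892] pointing down, gripper open.
Joint ranges: [-169.43, 169.43], [-51.17, 129.36], [1.28, 143.12], [-76.62, 256.62], [0, 156.53], [-152.29, 152.29]. Speed limits (degrees/s): [136.94, 136.94, 159.86, 180, 180, 180].

INTERFACE

Orientations are given as [roll, pitch, yaw] about the fixed x, y, z axes, in that order (R = Rz(yaw) Ry(pitch) Rx(roll)).
In Python, from bench import sense, optics, r gives the robot as it stands.
- The arm moves only by the tool servo_tool, never from a script. Its argument "plan" is a list that holds one entry, the list of rows, each a list of 5 numbers: the shift along the world's x, y, z in m, then the turn about the world's z in degrees, then the finger opening in m, from 0 to 0.0854. A call has 1 to 10 rows; each row shifts and turns the commanded pose from where the row before left it; what a row does not reach is not made up. A row lasts 1/10 s, in which the tool goes at most 50 mm and 8.59 degrees, less where a joint would pass 70% of its speed; a pose out of reach is approached as far as the arm can. A call is refused whole if a number of a shift passes 0.05 or a number of a turn 8.59, either way. A call with a gripper value outside its range is refused whole. The fingers move at their own pace and stop on an object; "force" is the grip in N (left out, the last holds). Time passes only in rows, so rows that do not move let the fingers close. It gives the time, the measured TCP pose, the force, the opening and the grip force at its end, in the units of the state.
- sense(): the state, without advancing time (a new reading comes with each control period).
- optics.snapshot(name): name is "scene" or "top"; returns a dict with "frame" (420x560x3 uint8, blue, green, red), "fx", "fy", "cx", "cy" (pixels), "dist_coeffs" ([k1, k2, p1, p2, k3] as OpenCV has them; the pictures are not rectified), "cam_to_world" (4x4, takes a point from camera to world coordinates). Camera axes: x right, y down, z forward; pixel columns grow to the right and rows downward; lengths in mm; the calibration is good to about 2 mm. A picture is of the moment at which its call begins. There is no depth.
- r.hand_in(): hands the job in; it is judged then, once.
The state is a dict: "time": time; "joint_pos": joint angles; "qd": joint speeds; "joint_efforts": joint torques, N m; "tool_pos": TCP position; "tcp_rot": TCP orientation; "ft_force": force on the tool from outside, world axes, zero at the start; "wrist_torque": the same for the moment, N m; "finger_gap": finger opening in mm; "grip_force": force on a finger pad.
Only numpy, scipy, OpenCV 4.12 (cv2) and the standard library are available. Lean on these libraries where they do the work, as an engineer would, in place of code of your own. Each camera call takes 0.05 s, during which the arm holds its last target. There are 200 camera calls.

TASK

Two measured punches lie in the scoop. Turn the carousel, which has pegs to hold it by, until the compartment that already holds a punch is squarely under the chute, then tip the scoop over the top of the chute so that both punches slide down into that compartment. Set the empty scoop back down flat on the bench, and do not disturb the bottle, the tape roll and the micrometer standing around.

Things in the scene. Friction and masses are not known exactly. Their poses are not given: they have to be found in the camera images.
- carousel: Fixed base of the sorting carousel: round grey base, radius 126 mm; on its -y side a foot plate (110 mm wide, out to 205 mm from the axis) and a 30 mm square post, 160 mm from the axis, that carries an open chute. Origin on the turning axis at bench level, z up. The chute slopes down at 48 degrees in the +y direction, towards the axis.
- chute_inlet (a point): Middle of the upper edge of the chute's floor: 180 mm from the axis (on -y), 184 mm above the bench; axes as carousel. The aluminium chute is a straight trough 105 mm long, 70 mm wide inside, side walls 35 mm high square to its floor, 3 mm sheet, open at both ends and above; its lower lip is 110 mm from the axis, 106 mm above the bench.
- chute_drop (a point): Point under the chute's mouth, 85 mm from the axis on the -y side of carousel, 30 mm above the bench (height of the compartments' floor). A compartment is squarely under the chute when its pocket point is at this point.
- rotor (a joint): Turn of the carousel's rotor about its upright axis, rad, counter-clockwise from above, counted from where it stood at the start (where it stood differs each time: read it from the pocket and peg points). Turns freely both ways within +-6.28 with light friction (0.15 N m, about 1.5 N at a peg) and stays where it is left.
- rotor_hub (a point): Centre of the rotor at bench level, turning with it. The rotor is an open round bin, outer radius 130 mm: black rubber floor 30 mm above the bench, 3 mm rim and 4 mm dividers up to 70 mm above the bench, hub of 28 mm radius up to 83 mm. The four dividers lie along this frame's +x, +y, -x, -y axes, so the compartments are its four quadrants.
- peg0 (a point): Top centre of the turning peg on the divider along the rotor's +x: an upright round black peg, 16 mm diameter, standing 28 mm above the divider, its top 98 mm above the bench, 112 mm from the axis. Turns with the rotor; a peg passes under the chute's lip with 5 mm to spare. Left of world y = 0.10 m stands a microscope stage (0.22 m high), beyond world x = 0.76 m a monitor.
- peg1 (a point): Top centre of the turning peg on the divider along the rotor's +y: an upright round black peg, 16 mm diameter, standing 28 mm above the divider, its top 98 mm above the bench, 112 mm from the axis. Turns with the rotor; a peg passes under the chute's lip with 5 mm to spare.
- peg2 (a point): Top centre of the turning peg on the divider along the rotor's -x: an upright round black peg, 16 mm diameter, standing 28 mm above the divider, its top 98 mm above the bench, 112 mm from the axis. Turns with the rotor; a peg passes under the chute's lip with 5 mm to spare.
- peg3 (a point): Top centre of the turning peg on the divider along the rotor's -y: an upright round black peg, 16 mm diameter, standing 28 mm above the divider, its top 98 mm above the bench, 112 mm from the axis. Turns with the rotor; a peg passes under the chute's lip with 5 mm to spare.
- pocket0 (a point): Middle of the floor of the compartment in the rotor's quadrant +x +y, 85 mm from the axis, 30 mm above the bench. Axes of the rotor.
- pocket1 (a point): Middle of the floor of the compartment in the rotor's quadrant -x +y, 85 mm from the axis, 30 mm above the bench. Axes of the rotor.
- pocket2 (a point): Middle of the floor of the compartment in the rotor's quadrant -x -y, 85 mm from the axis, 30 mm above the bench. Axes of the rotor.
- pocket3 (a point): Middle of the floor of the compartment in the rotor's quadrant +x -y, 85 mm from the axis, 30 mm above the bench. Axes of the rotor.
- sample_punch: The punch that already lies in one of the four compartments and marks the right one; like the two in the scoop: ground steel, 80 mm long, square shank 16 x 16 x 58 mm, then a round point of 10 mm diameter. Origin on its axis at half length; y along it towards the point. Loose.
- block_123: Plain steel block with holes, 51 x 76 x 25 mm, lying loose in another compartment. Origin under its centre.
- v_block: Steel V-block 40 x 42 x 34 mm, standing loose in another compartment. Origin under its centre.
- ring_gauge: Steel ring gauge, 45 mm outside diameter, 16 mm high, lying loose in another compartment. Origin under its centre.
- punch_a: First of the two punches in the scoop, lying lengthwise (form and axes as the sample punch), 90 g. It begins to slide on the scoop at 27 to 35 degrees of slope.
- punch_b: Second punch in the scoop, alike.
- scoop: Aluminium scoop, 0.22 kg: flat pan 106 mm long, 64 mm wide (58 inside), 3 mm black-lined floor, side walls 24 mm high, back wall 40 mm high, open at the front, with a black handle behind. Origin under the middle of the pan; y towards the open mouth, z up. The handle runs along y from -58 to -148 mm, 16 mm wide (x), 22 mm tall, its middle 34 mm above the underside; hold it at y = -85 mm.
- scoop_lip (a point): Middle of the scoop's open front edge, at y = 53 mm, on top of the floor. Axes as the scoop.
- cleaner_bottle: White plastic bottle with a pointed cap, 35 mm diameter, 90 mm high, standing on the bench. Origin under its centre. Leave alone.
- tape_roll: Roll of tape, 96 mm diameter, 25 mm high, lying on the bench. Origin under its centre. Leave alone.
- micrometer: Micrometer lying on the bench, 50 x 115 x 16 mm. Origin under its centre. Leave alone.

How it is judged (in metres and radians):
On the way, in this order (a step that is already met when the one before it is completed fails the run):
1. the compartment that holds the sample punch is squarely under the chute (pocket centre within 20 mm of the drop point, rotor at rest), both punches still in the scoop (((horizontal distance between pocket0 and chute_drop below 0.02 m and x of sample_punch in the frame of rotor_hub above 0 m and y of sample_punch in the frame of rotor_hub above 0 m) or (horizontal distance between pocket1 and chute_drop below 0.02 m and x of sample_punch in the frame of rotor_hub below -0 m and y of sample_punch in the frame of rotor_hub above 0 m) or (horizontal distance between pocket2 and chute_drop below 0.02 m and x of sample_punch in the frame of rotor_hub below -0 m and y of sample_punch in the frame of rotor_hub below -0 m) or (horizontal distance between pocket3 and chute_drop below 0.02 m and x of sample_punch in the frame of rotor_hub above 0 m and y of sample_punch in the frame of rotor_hub below -0 m)) and y of punch_a in the frame of scoop between -0.06 and 0.06 m and x of punch_a in the frame of scoop between -0.03 and 0.03 m and z of punch_a in the frame of scoop between 0 and 0.04 m and y of punch_b in the frame of scoop between -0.06 and 0.06 m and x of punch_b in the frame of scoop between -0.03 and 0.03 m and z of punch_b in the frame of scoop between 0 and 0.04 m and velocity of joint rotor between -0.05 and 0.05 rad/s), for 0.2 s.
2. the scoop is tipped more than 20 degrees with its open front edge within 60 mm of the chute's upper edge (angle between scoop's own z axis and vertical above 0.35 rad and distance between scoop_lip and chute_inlet below 0.06 m), for 0.1 s.
3. both punches have come to rest in the sample punch's compartment (((x of each of punch_a, punch_b, sample_punch in the frame of rotor_hub above 0.002 m and y of each of punch_a, punch_b, sample_punch in the frame of rotor_hub above 0.002 m) or (x of each of punch_a, punch_b, sample_punch in the frame of rotor_hub below -0.002 m and y of each of punch_a, punch_b, sample_punch in the frame of rotor_hub above 0.002 m) or (x of each of punch_a, punch_b, sample_punch in the frame of rotor_hub below -0.002 m and y of each of punch_a, punch_b, sample_punch in the frame of rotor_hub below -0.002 m) or (x of each of punch_a, punch_b, sample_punch in the frame of rotor_hub above 0.002 m and y of each of punch_a, punch_b, sample_punch in the frame of rotor_hub below -0.002 m)) and horizontal distance between each of punch_a, punch_b and rotor_hub below 0.124 m and z of each of punch_a, punch_b in the frame of rotor_hub below 0.07 m and linear speed of each of punch_a, punch_b below 0.02 m/s and velocity of joint rotor between -0.05 and 0.05 rad/s), for 0.2 s.
At the end, for the whole second after the job is handed in: Both punches rest inside the compartment with the sample punch (within the rim, centre lower than the 70 mm rim), that compartment is still under the chute (within 20 mm), and the scoop is flat on the bench (tilt under 0.1 rad, underside within 6 mm of the bench top), all at rest and released (all of step 3 and ((horizontal distance between pocket0 and chute_drop below 0.02 m and x of sample_punch in the frame of rotor_hub above 0 m and y of sample_punch in the frame of rotor_hub above 0 m) or (horizontal distance between pocket1 and chute_drop below 0.02 m and x of sample_punch in the frame of rotor_hub below -0 m and y of sample_punch in the frame of rotor_hub above 0 m) or (horizontal distance between pocket2 and chute_drop below 0.02 m and x of sample_punch in the frame of rotor_hub below -0 m and y of sample_punch in the frame of rotor_hub below -0 m) or (horizontal distance between pocket3 and chute_drop below 0.02 m and x of sample_punch in the frame of rotor_hub above 0 m and y of sample_punch in the frame of rotor_hub below -0 m)) and angle between scoop's own z axis and vertical below 0.1 rad and height (world z) of scoop between -0.006 and 0.006 m and linear speed of scoop below 0.02 m/s); the robot touches nothing.
It fails at once if the bottle is shifted by more than 25 mm (distance of cleaner_bottle from where it was at the start of the episode above 0.025 m).
It fails at once if the tape roll is shifted by more than 25 mm (distance of tape_roll from where it was at the start of the episode above 0.025 m).
It fails at once if the micrometer is shifted by more than 25 mm (distance of micrometer from where it was at the start of the episode above 0.025 m).
It also fails if it takes over 72 s, if anything falls off the work surface, if the arm or the gripper's body presses on something with over 40 N, if the wrist force passes 120 N, or if a joint passes its speed limit or range.

## Working session

There is one attempt and no reset: what is moved stays moved. The work goes in short steps, Python scripts to look and compute and a tool call to move; the robot and the scene stay as the last step left them, time stands still between calls to the robot, and variables do not carry over. Pictures are saved under pics/ and viewed, at most 10 in all, crops included, and the job is handed in when it is done.

Besides the shell and the picture viewer there is one more tool, called after ">>>" as name(argument=value, ...) on one line, values as JSON. servo_tool: Moves the arm, as the interface text tells. Its arguments: {"type":"object","properties":{"plan":{"type":"array"},"force":{"type":"number"}},"required":["plan"]}

```bash
ls; mkdir -p pics; python3 - <<'E'
from bench import sense, optics, r
import cv2
for n in ("scene","top"):
    s=optics.snapshot(n); cv2.imwrite(f"pics/{n}0.png",cv2.resize(s["frame"],(784,588),interpolation=cv2.INTER_CUBIC))
    print(n,s["fx"],s["fy"],s["cx"],s["cy"],s["dist_coeffs"]); print(s["cam_to_world"])
print(sense())
E
```

```text
pics
scene 518.3080427363924 518.3080427363924 284.1799606455882 215.55884780885754 [-0.03419271  0.          0.          0.          0.        ]
[[ 7.87008142e-01 -4.51372218e-01  4.20572593e-01 -1.56244080e+02]
 [-6.16863572e-01 -5.64811347e-01  5.48149136e-01 -1.00718249e+03]
 [-9.87511802e-03 -6.90833745e-01 -7.22946207e-01  1.32434023e+03]
 [ 0.00000000e+00  0.00000000e+00  0.00000000e+00  1.00000000e+00]]
top 542.0903367073128 542.0903367073128 279.52835354418 216.48743597699809 [-0.1815556  0.         0.         0.         0.       ]
[[ 1.69456350e-02 -9.97911655e-01  6.23311688e-02  5.01319693e+02]
 [-9.99608552e-01 -1.82964844e-02 -2.11655490e-02 -5.17577062e+01]
 [ 2.22617893e-02 -6.19481057e-02 -9.97831070e-01  1.52797556e+03]
 [ 0.00000000e+00  0.00000000e+00  0.00000000e+00  1.00000000e+00]]
{'time': 0.1, 'joint_pos': array([-7.49663825e+01,  7.51217497e+00,  8.53242535e+01, -5.07911065e-04,
        8.72602675e+01, -4.89396498e+00]), 'qd': array([ 0.01764881, -0.13832188, -0.17015834,  0.05959434,  0.04779912,
        0.10215864]), 'joint_efforts': array([ 8.21467329e-04, -5.70952678e+01, -5.01941335e+01, -1.73095332e-04,
        8.12761893e-03, -5.42389301e-06]), 'tool_pos': array([ 204.41139597, -563.70776707,  302.92304938]), 'tcp_rot': array([-1.79903613e+02, -7.74388143e-03,  1.99276006e+01]), 'ft_force': array([-0.25298094,  0.06410381, -0.6318809 ]), 'wrist_torque': array([ 0.02312887, -0.02650249, -0.02503049]), 'grip_force': 0.0, 'finger_gap': 85.1173939676113}
```

View pics/scene0.png

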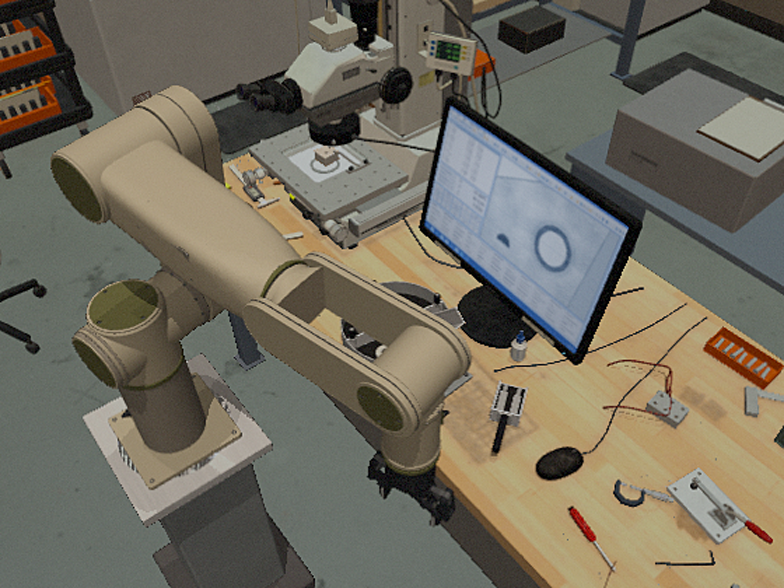

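View pics/top0.png

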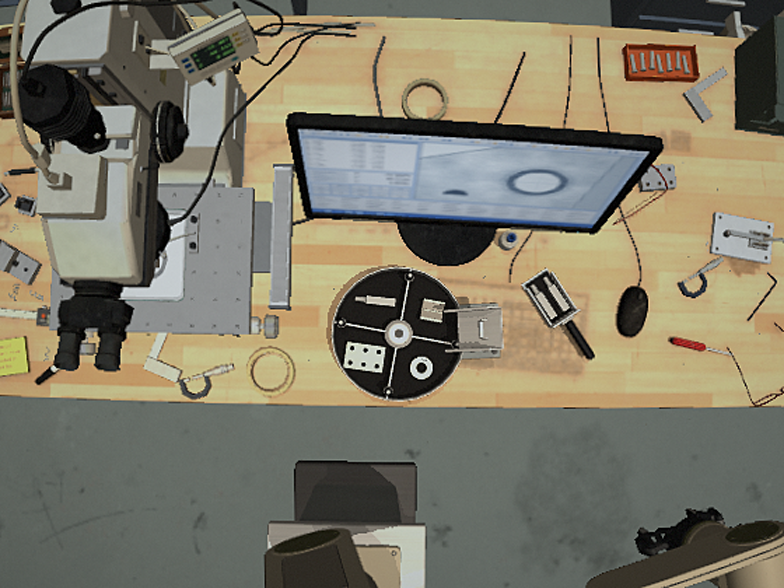

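The top view (784 px scale) shows the carousel hub at (398,334), with pegs at (341,323), (408,275) and (389,393). The sample punch is in the upper-left (+x+y) compartment. The chute is to the right at about (480,330), and the scoop is at (553,300) with its handle ending at about (590,355). I'll enlarge this area.

```bash
cat > h.py <<'E'
import numpy as np, cv2
from bench import sense, optics, r
def ray(s,px):
    K=np.array([[s["fx"],0,s["cx"]],[0,s["fy"],s["cy"]],[0,0,1]])
    u=cv2.undistortPoints(np.array([[px]],float),K,np.array(s["dist_coeffs"]))[0,0]
    T=np.array(s["cam_to_world"]); return T[:3,3],T[:3,:3]@np.array([u[0],u[1],1])
def at(s,px,z):
    o,d=ray(s,px); return (o+d*(z-o[2])/d[2])[:2]
def crop(name,x0,y0,w,h,k,out):
    s=optics.snapshot(name)
    cv2.imwrite(out,cv2.resize(s["frame"][y0:y0+h,x0:x0+w],(w*k,h*k),interpolation=cv2.INTER_CUBIC))
    np.save("last_"+name+".npy",s,allow_pickle=True)
    return s
def proj(s,P):
    T=np.linalg.inv(np.array(s["cam_to_world"]));K=np.array([[s["fx"],0,s["cx"]],[0,s["fy"],s["cy"]],[0,0,1]])
    return cv2.projectPoints(np.array(P,float).reshape(-1,3),cv2.Rodrigues(T[:3,:3])[0],T[:3,3],K,np.array(s["dist_coeffs"]))[0][:,0]
E
python3 -c "
from h import *
crop('top',230,180,200,112,4,'pics/c1.png')"
```

```text
(no output)
```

View pics/c1.png

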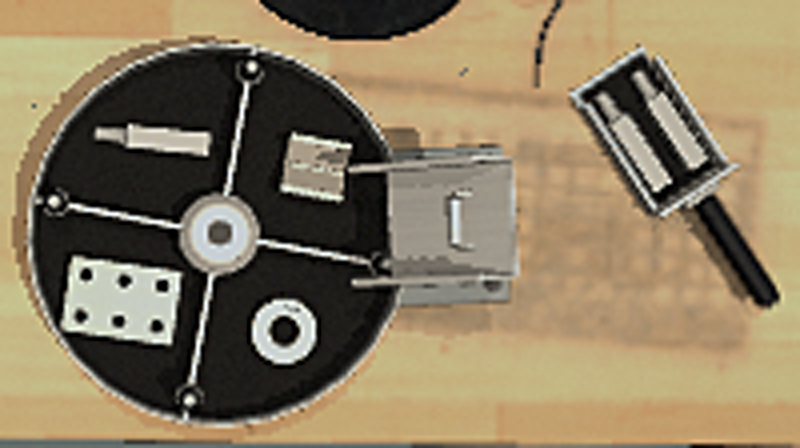

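The crop shows peg tops at (251,68), (55,201), (380,262) and (189,399), with the hub at (219,234). The chute wall tops run from (350,170) to (512,155) and from (352,283) to (517,277). The scoop's mouth corners are (573,95) and (645,50), the back corners (735,168) and (657,215), and the handle ends at (768,298).

```bash
python3 - <<'E'
from h import *
s=np.load('last_top.npy',allow_pickle=True).item()
g=lambda x,y,z: at(s,((x+.5)/4-.5+230,(y+.5)/4-.5+180),z)
P=np.array([g(*p,98) for p in [(251,68),(55,201),(189,399),(380,262)]]); H=g(219,234,83)
c=P.mean(0);c2=[(P[0]+P[2])/2,(P[1]+P[3])/2]
print("hub",H,"c",c,c2)
print([ (np.hypot(*(p-c)).round(1),np.degrees(np.arctan2(*(p-c)[::-1])).round(1)) for p in P])
for w in [(350,170,129),(512,155,207),(352,283,129),(517,277,207)]: print("chute",w,g(*w[:2],w[2])-c)
print("rim",g(219,45,70),g(219,425,70),g(30,234,70))
for w in [(573,95,24),(645,50,24),(735,168,40),(657,215,40),(704,200,45),(768,298,45)]: print("scoop",w,g(*w[:2],w[2]))
for n,q,z in (("bottle",(508/1.4,240/1.4),0),("tape",(271/1.4,372/1.4),25)): print(n,at(s,q,z))
E
```

```text
hub [534.02892266 -96.31021309] c [534.82336188 -95.78420315] [array([534.40651249, -96.59260025]), array([535.24021128, -94.97580605])]
[(np.float64(110.9), np.float64(-10.1)), (np.float64(110.1), np.float64(80.2)), (np.float64(111.5), np.float64(170.8)), (np.float64(108.3), np.float64(-99.5))]
chute (350, 170, 129) [ 41.03904682 -83.31562398]
chute (512, 155, 207) [  47.88483366 -176.11399065]
chute (352, 283, 129) [-32.04742006 -85.60411114]
chute (517, 277, 207) [ -26.98303661 -179.93637684]
rim [662.03999862 -94.61830047] [406.15716123 -98.84784568] [532.04341194  30.31016713]
scoop (573, 95, 24) [ 637.00495128 -345.45725882]
scoop (645, 50, 24) [ 669.96365692 -396.99228445]
scoop (735, 168, 40) [ 586.73953863 -457.8723718 ]
scoop (657, 215, 40) [ 553.03788784 -402.24628256]
scoop (704, 200, 45) [ 563.79618633 -434.41454235]
scoop (768, 298, 45) [ 496.23690974 -480.63640234]
bottle [ 730.49081048 -320.77209363]
tape [454.22996124 152.18016637]
```

>>> servo_tool(plan=[[[0.0122,0.02705,0,8.35,0.05],[0.0122,0.02705,0,8.35,0.05],[0.0122,0.02705,0,8.35,0.05],[0.0122,0.02705,0,8.35,0.05],[0.0122,0.02705,0,8.35,0.05],[0.0122,0.02705,0,8.35,0.05],[0.0122,0.02705,0,8.35,0.05],[0.0122,0.02705,0,8.35,0.05],[0.0122,0.02705,0,8.35,0.05],[0.0122,0.02705,0,8.35,0.05]]], force=30)

```text
time: 1.15
tool_pos: [326.7, -292.3, 303.7]
tcp_rot: [-180.0, -0.0, 103.8]
ft_force: [0.0, -0.6, 0.7]
finger_gap: 50.0
grip_force: 0.0
```

>>> servo_tool(plan=[[[0.0122,0.02705,0,8.35,0.05],[0.0122,0.02705,0,8.35,0.05],[0.0122,0.02705,0,8.35,0.05],[0.0122,0.02705,0,8.35,0.05],[0.0122,0.02705,0,8.35,0.05],[0.0122,0.02705,0,8.35,0.05],[0.0122,0.02705,0,8.35,0.05],[0.0122,0.02705,0,8.35,0.05],[0,0,0,0,0.05],[0,0,0,0,0.05]]])

```text
time: 2.15
tool_pos: [424.0, -76.8, 303.6]
tcp_rot: [-180.0, -0.0, 170.2]
ft_force: [-0.0, 0.7, -0.2]
finger_gap: 49.9
grip_force: 0.0
```

>>> servo_tool(plan=[[[0,0,-0.04,0,0.05],[0,0,-0.04,0,0.05],[0,0,-0.04,0,0.05],[0,0,-0.02,0,0.05],[0,0,-0.016,0,0.05],[0,0,0,0,0.03],[0,0,0,0,0.012],[0,0,0,0,0.012],[0,0,0,0,0.012],[0,0,0,0,0.012]]], force=30)

```text
time: 3.15
tool_pos: [424.4, -77.5, 148.8]
tcp_rot: [-180.0, 0.1, 170.2]
ft_force: [-3.3, -0.4, 4.6]
finger_gap: 14.8
grip_force: 30.0
```

```bash
python3 - <<'E'
from math import *
cx,cy,r=534.5,-96,112
a0=170.3;n=24;d=-122/n
p=(cx+r*cos(radians(a0)),cy+r*sin(radians(a0)))
for k in range(1,n+1):
    a=radians(a0+d*k);q=(cx+r*cos(a),cy+r*sin(a))
    print([round((q[0]-p[0])/1e3,4),round((q[1]-p[1])/1e3,4),0,round(d,3),0.012],end=", " if k%8 else "\n")
    p=q
E
```

```text
[0.0021, 0.0097, 0, -5.083, 0.012], [0.003, 0.0095, 0, -5.083, 0.012], [0.0038, 0.0092, 0, -5.083, 0.012], [0.0046, 0.0088, 0, -5.083, 0.012], [0.0053, 0.0084, 0, -5.083, 0.012], [0.0061, 0.0079, 0, -5.083, 0.012], [0.0067, 0.0073, 0, -5.083, 0.012], [0.0074, 0.0067, 0, -5.083, 0.012]
[0.0079, 0.006, 0, -5.083, 0.012], [0.0084, 0.0053, 0, -5.083, 0.012], [0.0089, 0.0045, 0, -5.083, 0.012], [0.0092, 0.0037, 0, -5.083, 0.012], [0.0095, 0.0029, 0, -5.083, 0.012], [0.0097, 0.002, 0, -5.083, 0.012], [0.0099, 0.0011, 0, -5.083, 0.012], [0.0099, 0.0003, 0, -5.083, 0.012]
[0.0099, -0.0006, 0, -5.083, 0.012], [0.0098, -0.0015, 0, -5.083, 0.012], [0.0096, -0.0024, 0, -5.083, 0.012], [0.0094, -0.0032, 0, -5.083, 0.012], [0.0091, -0.004, 0, -5.083, 0.012], [0.0087, -0.0048, 0, -5.083, 0.012], [0.0082, -0.0056, 0, -5.083, 0.012], [0.0077, -0.0063, 0, -5.083, 0.012]
```

>>> servo_tool(plan=[[[0.0021,0.0097,0,-5.083,0.012],[0.003,0.0095,0,-5.083,0.012],[0.0038,0.0092,0,-5.083,0.012],[0.0046,0.0088,0,-5.083,0.012],[0.0053,0.0084,0,-5.083,0.012],[0.0061,0.0079,0,-5.083,0.012],[0.0067,0.0073,0,-5.083,0.012],[0.0074,0.0067,0,-5.083,0.012]]])

```text
time: 3.95
tool_pos: [464.0, -9.5, 148.9]
tcp_rot: [179.9, 0.1, 129.4]
ft_force: [-0.1, -4.0, 2.1]
finger_gap: 14.5
grip_force: 29.9
```

>>> servo_tool(plan=[[[0.0079,0.006,0,-5.083,0.012],[0.0084,0.0053,0,-5.083,0.012],[0.0089,0.0045,0,-5.083,0.012],[0.0092,0.0037,0,-5.083,0.012],[0.0095,0.0029,0,-5.083,0.012],[0.0097,0.002,0,-5.083,0.012],[0.0099,0.0011,0,-5.083,0.012],[0.0099,0.0003,0,-5.083,0.012]]])

```text
time: 4.75
tool_pos: [537.6, 15.8, 148.9]
tcp_rot: [179.9, 0.1, 88.7]
ft_force: [-2.0, -5.6, 1.1]
finger_gap: 14.5
grip_force: 30.1
```

>>> servo_tool(plan=[[[0.0099,-0.0006,0,-5.083,0.012],[0.0098,-0.0015,0,-5.083,0.012],[0.0096,-0.0024,0,-5.083,0.012],[0.0094,-0.0032,0,-5.083,0.012],[0.0091,-0.004,0,-5.083,0.012],[0.0087,-0.0048,0,-5.083,0.012],[0.0082,-0.0056,0,-5.083,0.012],[0.0077,-0.0063,0,-5.083,0.012],[0,0,0,0,0.012],[0,0,0,0,0.012]]])

```text
time: 5.75
tool_pos: [609.6, -12.5, 148.9]
tcp_rot: [179.9, -0.1, 48.3]
ft_force: [-0.2, -1.7, 5.0]
finger_gap: 14.8
grip_force: 31.4
```

>>> servo_tool(plan=[[[0,0,0,0,0.05],[0,0,0,0,0.05],[0,0,0,0,0.05],[0,0,0.02,0,0.05],[0,0,0.04,0,0.05],[0,0,0.05,0,0.05],[0,0,0.046,0,0.05],[-0.04,-0.03,0,0,0.05],[-0.04,-0.03,0,0,0.05],[-0.04,-0.03,0,0,0.05]]])

```text
time: 6.75
tool_pos: [487.7, -102.6, 304.1]
tcp_rot: [180.0, -0.0, 48.3]
ft_force: [1.4, -1.5, 0.5]
finger_gap: 50.0
grip_force: 0.0
```

>>> servo_tool(plan=[[[0.0067,-0.0434,0,-1.65,0.05],[0.0067,-0.0434,0,-1.65,0.05],[0.0067,-0.0434,0,-1.65,0.05],[0.0067,-0.0434,0,-1.65,0.05],[0.0067,-0.0434,0,-1.65,0.05],[0.0067,-0.0434,0,-1.65,0.05],[0.0067,-0.0434,0,-1.65,0.05],[0.0067,-0.0434,0,-1.65,0.05],[0,0,0,0,0.05]]])

```text
time: 7.65
tool_pos: [541.3, -454.0, 300.4]
tcp_rot: [-179.8, 0.1, 34.8]
ft_force: [-0.3, 0.7, -1.1]
finger_gap: 50.2
grip_force: 0.0
```

```bash
python3 -c "
from h import *
crop('top',230,180,200,112,4,'pics/c2.png');q=sense();print(q['tool_pos'],q['tcp_rot'])"
```

```text
[ 541.68266455 -451.60503592  301.14823331] [-1.79812537e+02  4.30028852e-02  3.48881256e+01]
```

View pics/c2.png

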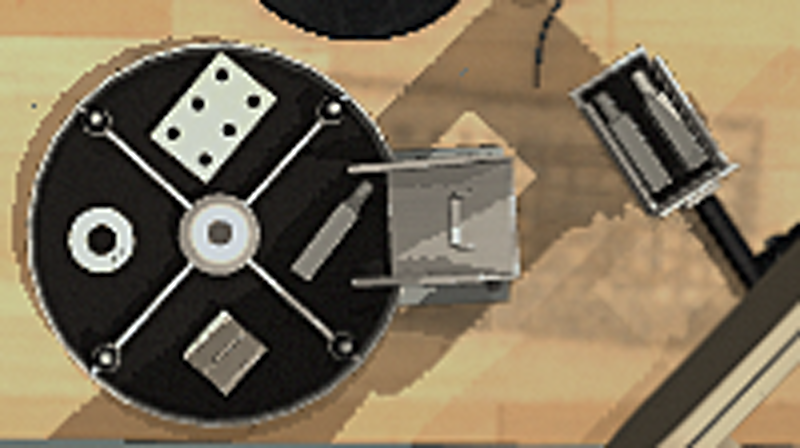

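The sample punch's compartment now sits centred under the chute, between pegs (334,107) and (346,345), with the punch at (335,230). The scoop has not moved. Next I'll descend and grip the handle.

>>> servo_tool(plan=[[[0,0,-0.05,0,0.05],[0,0,-0.05,0,0.05],[0,0,-0.05,0,0.05],[0,0,-0.032,0,0.05],[0,0,-0.02,0,0.05],[0,0,-0.01,0,0.05],[0,0,0,0,0.03],[0,0,0,0,0.01],[0,0,0,0,0.01],[0,0,0,0,0.01]]], force=110)

```text
time: 8.7
tool_pos: [543.6, -450.3, 94.5]
tcp_rot: [179.8, -0.1, 35.0]
ft_force: [-0.1, 2.0, 5.0]
finger_gap: 14.1
grip_force: 108.1
```

>>> servo_tool(plan=[[[0,0,0,0,0.01],[0,0,0.003,0,0.01],[0,0,0.005,0,0.01],[0,0,0.01,0,0.01],[0,0,0.01,0,0.01],[0,0,0.01,0,0.01],[0,0,0.01,0,0.01],[0,0,0.005,0,0.01],[0,0,0,0,0.01]]])

```text
time: 9.6
tool_pos: [543.1, -450.0, 146.6]
tcp_rot: [179.9, -0.0, 35.0]
ft_force: [0.2, -0.8, -3.1]
finger_gap: 13.2
grip_force: 107.3
```

```bash
python3 -c "
from h import *
q=sense();print(q['tool_pos'],q['tcp_rot'],q['ft_force'],q['wrist_torque'])
crop('scene',330,250,80,90,6,'pics/c3.png')"
```

```text
[ 543.10334536 -450.02816056  146.64479838] [ 1.79859290e+02 -2.80269680e-02  3.50359951e+01] [ 0.21150421 -0.77782506 -3.09062333] [-0.15324136  0.1792064   0.04651341]
```

View pics/c3.png

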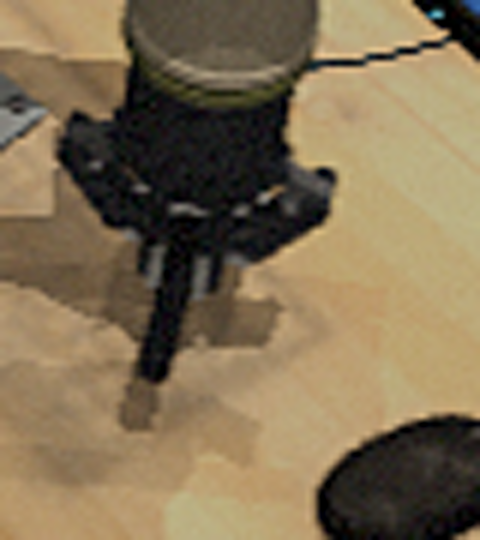

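The gripper is holding the handle, and the tail end shows at (152,378) in the crop. I'll compare that with the expected projection to estimate any sag.

```bash
python3 - <<'E'
from h import *
s=np.load('last_scene.npy',allow_pickle=True).item()
u=np.array([np.cos(np.radians(35)),np.sin(np.radians(35)),0]);k=np.array([0,0,1.])
g=np.array([543.1,-450,34+53.])
for t in (0,10,20,30,45):
    c,n=np.cos(np.radians(t)),np.sin(np.radians(t)); f=c*u-n*k; up=c*k+n*u
    print(t,[((proj(s,g-63*f+d*up)[0]-[330,250]+.5)*6-.5).round(0) for d in (-11,11)])
crop('top',330,170,120,100,5,'pics/c4.png')
E
```

```text
0 [array([154., 382.]), array([158., 356.])]
10 [array([156., 370.]), array([162., 338.])]
20 [array([158., 355.]), array([166., 317.])]
30 [array([162., 337.]), array([170., 295.])]
45 [array([168., 306.]), array([178., 259.])]
```

View pics/c4.png

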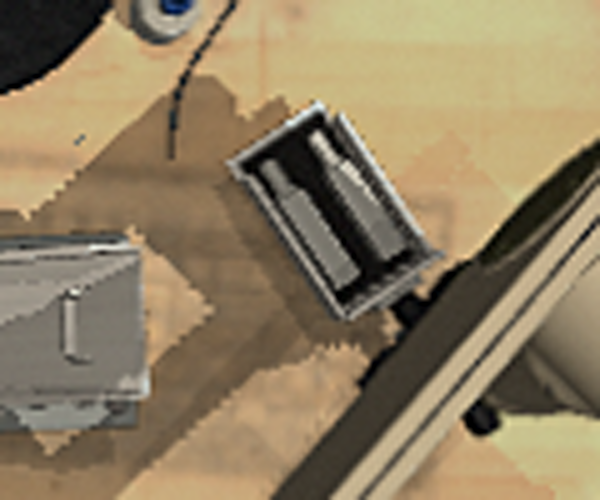

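The scoop is level with both punches inside, its mouth at (230,162) to (322,105) in the crop. Next I'll raise it, turn it to the chute's heading and bring it over the inlet.

>>> servo_tool(plan=[[[0,0,0.008,0,0.01],[0,0,0.016,0,0.01],[0,0,0.024,0,0.01],[0,0,0.024,0,0.01],[0,0,0.024,0,0.01],[0,0,0.024,0,0.01],[0,0,0.024,0,0.01],[0,0,0.016,0,0.01],[0,0,0.0084,0,0.01]]])

```text
time: 10.6
tool_pos: [543.0, -449.9, 316.6]
tcp_rot: [179.8, -0.0, 35.0]
ft_force: [-0.4, -0.3, -3.9]
finger_gap: 14.0
grip_force: 107.5
```

>>> servo_tool(plan=[[[0.0003,0.002,0,2.1,0.01],[0.0006,0.003,0,4.2,0.01],[0.0009,0.005,0,6,0.01],[0.0009,0.005,0,6.5,0.01],[0.0013,0.006,0,7,0.01],[0.0012,0.0065,0,7,0.01],[0.0012,0.0065,0,7,0.01],[0.0011,0.006,0,7,0.01],[0.0009,0.005,0,6.5,0.01],[0.0006,0.0035,0,5,0.01]]])

```text
time: 11.6
tool_pos: [551.4, -400.4, 312.4]
tcp_rot: [-179.9, -0.1, 93.6]
ft_force: [0.2, -0.2, -3.9]
finger_gap: 13.6
grip_force: 107.6
```

```bash
python3 -c "
from h import *
q=sense();print(q['tool_pos'],q['tcp_rot'],q['ft_force'],q['wrist_torque'],q['joint_pos'])
crop('top',300,195,120,90,6,'pics/c5.png')"
```

```text
[ 551.4411757  -400.38390697  312.43137389] [-1.79944543e+02 -6.30799376e-02  9.36133564e+01] [ 0.2090707  -0.19209794 -3.91061835] [-0.21583413  0.03588343 -0.0303859 ] [-4.02940343e+01  2.00288212e+01  6.98310064e+01  6.98789292e-03
  9.02238723e+01 -4.39073990e+01]
```

View pics/c5.png

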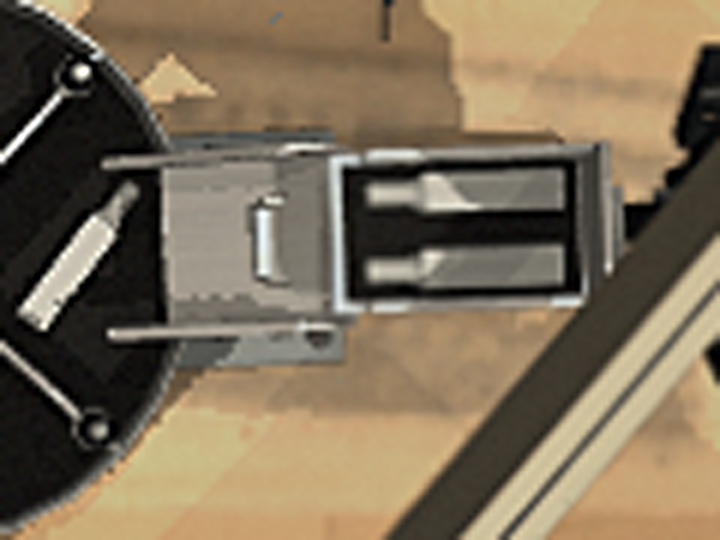

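The scoop now reaches over the chute's upper edge. Its mouth edge runs from (333,157) to (338,310), and its back wall from (605,145) to (590,305). The chute wall lines run from (105,163) to (300,150) and from (110,335) to (325,327). I'll work out the lateral offset.

```bash
python3 - <<'E'
from h import *
s=np.load('last_top.npy',allow_pickle=True).item()
g=lambda x,y,z: at(s,((x+.5)/6-.5+300,(y+.5)/6-.5+195),z)
c=np.array([534.5,-96])
def loc(p,yaw=3.3):
    a=np.radians(yaw);d=p-c;return np.array([d[0]*np.cos(a)+d[1]*np.sin(a),-d[0]*np.sin(a)+d[1]*np.cos(a)]).round(1)
for n,(x,y,z) in dict(chU0=(105,163,129),chU1=(318,149,205),chL0=(110,335,129),chL1=(335,327,205),mouthU=(335,157,242),mouthL=(338,308,242),backU=(607,143,258),backL=(585,303,245),lipbU=(333,157,220)).items(): print(n,loc(g(x,y,z)))
# predicted pixels for the ideal chute and scoop
a=np.radians(3.3);R=np.array([[np.cos(a),-np.sin(a)],[np.sin(a),np.cos(a)]])
for n,P in dict(wallinU=(35,-154,207.4),wallinL=(-35,-154,207.4),lipU=(35,-84,129.4),lipL=(-35,-84,129.4),floorU=(35,-180,184),floorL=(-35,-180,184)).items():
    w=np.r_[c+R@np.array(P[:2]),P[2]]; print(n,((proj(s,w)[0]-[300,195]+.5)*6-.5).round(0))
E
```

```text
chU0 [ 37.5 -85.3]
chU1 [  36.  -166.1]
chL0 [-36.7 -84.2]
chL1 [ -37.1 -169.6]
mouthU [  30.7 -166.8]
mouthL [ -29.4 -165.1]
backU [  31.1 -273.7]
backL [ -31.8 -264.6]
lipbU [  31.8 -169.6]
wallinU [290. 152.]
wallinL [298. 323.]
lipU [102. 169.]
lipL [110. 331.]
floorU [343. 153.]
floorL [351. 321.]
```

Lateral error is under 1 mm and the lip is at -166 mm, as planned. I'll lower to just above the inlet edge, then loosen the grip step by step.

>>> servo_tool(plan=[[[0,0,0,0,0.01],[0,0,-0.004,0,0.01],[0,0,-0.006,0,0.01],[0,0,-0.006,0,0.01],[0,0,-0.006,0,0.01],[0,0,-0.005,0,0.01],[0,0,-0.004,0,0.01],[0,0,0,0,0.01],[0,0,0,0,0.01]]])

```text
time: 12.55
tool_pos: [551.5, -401.0, 282.3]
tcp_rot: [180.0, 0.0, 93.3]
ft_force: [-0.4, -0.3, -2.9]
finger_gap: 13.8
grip_force: 107.5
```

>>> servo_tool(plan=[[[0,0,0,0,0.01],[0,0,0,0,0.01]]], force=50)

```text
time: 12.75
tool_pos: [551.7, -401.1, 282.8]
tcp_rot: [180.0, 0.0, 93.3]
ft_force: [0.3, -0.1, -3.6]
finger_gap: 13.7
grip_force: 107.6
```

>>> servo_tool(plan=[[[0,0,0,0,0.01],[0,0,0,0,0.01]]], force=30)

```text
time: 12.95
tool_pos: [551.6, -401.0, 282.5]
tcp_rot: [180.0, 0.0, 93.3]
ft_force: [-0.2, 0.3, -3.6]
finger_gap: 13.8
grip_force: 107.6
```

```bash
python3 -c "
from h import *
q=sense();print(q['tool_pos'],q['tcp_rot'],q['ft_force'],q['wrist_torque'])"
```

```text
[ 551.55510797 -401.0229952   282.47635943] [1.79988346e+02 1.11485922e-02 9.33350507e+01] [-0.18999214  0.31991059 -3.6112071 ] [-0.20038148 -0.02415343 -0.03371277]
```

>>> servo_tool(plan=[[[0,0,0,0,0.008],[0,0,0,0,0.008]]], force=30)

```text
time: 13.15
tool_pos: [551.5, -401.0, 282.3]
tcp_rot: [-180.0, 0.0, 93.3]
ft_force: [0.8, 0.0, -4.0]
finger_gap: 13.7
grip_force: 107.6
```

```bash
python3 -c "
from h import *
q=sense();print(q['tool_pos'],q['tcp_rot'],q['ft_force'],q['wrist_torque'])"
```

```text
[ 551.52146463 -400.95340114  282.32241749] [-1.79997878e+02  1.87334215e-03  9.33384460e+01] [ 0.82441329  0.02769202 -4.01711994] [-0.22398303 -0.00635174 -0.00998042]
```

>>> servo_tool(plan=[[[0,0,0,0,0.0142]]], force=30)

```text
time: 13.25
tool_pos: [551.5, -401.0, 282.3]
tcp_rot: [-180.0, -0.0, 93.3]
ft_force: [0.1, -0.1, -3.9]
finger_gap: 14.4
grip_force: 75.5
```

>>> servo_tool(plan=[[[0,0,0,0,0.0142]]], force=30)

```text
time: 13.35
tool_pos: [551.5, -401.0, 282.3]
tcp_rot: [180.0, 0.0, 93.3]
ft_force: [0.4, -0.4, -3.9]
finger_gap: 14.4
grip_force: 75.4
```

```bash
python3 -c "
from h import *
q=sense();print(q['tool_pos'],q['tcp_rot'],q['ft_force'],q['wrist_torque'])"
```

```text
[ 551.50828139 -400.9804665   282.30159121] [1.79999512e+02 1.56493385e-03 9.33341919e+01] [ 0.44637517 -0.39567172 -3.85265296] [-0.21794516 -0.02563331  0.06197029]
```

>>> servo_tool(plan=[[[0,0,0,0,0.0147],[0,0,0,0,0.0147]]], force=30)

```text
time: 13.55
tool_pos: [551.5, -401.0, 282.3]
tcp_rot: [180.0, -0.0, 93.3]
ft_force: [0.9, -0.3, -4.2]
finger_gap: 14.8
grip_force: 54.7
```

>>> servo_tool(plan=[[[0,0,0,0,0.015],[0,0,0,0,0.015]]], force=30)

```text
time: 13.75
tool_pos: [551.5, -401.0, 282.3]
tcp_rot: [-180.0, 0.0, 93.3]
ft_force: [-0.4, 0.4, -3.3]
finger_gap: 15.3
grip_force: 42.2
```

```bash
python3 -c "
from h import *
q=sense();print(q['tool_pos'],q['tcp_rot'],q['ft_force'],q['wrist_torque'])"
```

```text
[ 551.50824743 -400.97992259  282.29585791] [-1.79998531e+02  2.46718849e-04  9.33350338e+01] [-0.38042901  0.3978192  -3.25486858] [-0.23347624 -0.00462148  0.00857998]
```

>>> servo_tool(plan=[[[0,0,0,0,0.0153],[0,0,0,0,0.0153]]], force=20)

```text
time: 13.95
tool_pos: [551.5, -401.0, 282.3]
tcp_rot: [-180.0, 0.0, 93.3]
ft_force: [-0.5, 0.0, -3.5]
finger_gap: 15.1
grip_force: 29.4
```

>>> servo_tool(plan=[[[0,0,0,0,0.0155],[0,0,0,0,0.0155]]], force=20)

```text
time: 14.15
tool_pos: [551.5, -401.0, 282.3]
tcp_rot: [-180.0, -0.0, 93.3]
ft_force: [0.8, -0.7, -3.6]
finger_gap: 15.6
grip_force: 20.9
```

```bash
python3 -c "
from h import *
q=sense();print(q['tool_pos'],q['tcp_rot'],q['ft_force'],q['wrist_torque'])"
```

```text
[ 551.51211526 -400.96901824  282.27958664] [-1.79999178e+02 -7.59342453e-04  9.33346121e+01] [ 0.78310126 -0.66467608 -3.63876273] [-0.19111964 -0.00502758  0.01694129]
```

>>> servo_tool(plan=[[[0,0,0,0,0.0157],[0,0,0,0,0.0157]]], force=20)

```text
time: 14.35
tool_pos: [551.5, -400.9, 282.4]
tcp_rot: [180.0, 0.0, 93.3]
ft_force: [-0.5, 0.4, -2.5]
finger_gap: 15.7
grip_force: 12.4
```

```bash
python3 -c "
from h import *
q=sense();print(q['tool_pos'],q['tcp_rot'],q['ft_force'],q['wrist_torque'])
s=crop('top',300,195,120,90,6,'pics/c6.png')"
```

```text
[ 551.54874072 -400.93689079  282.42052876] [1.79994519e+02 5.17622951e-04 9.33390653e+01] [-0.46419379  0.43734235 -2.54655614] [-0.05230674  0.03714102  0.04092302]
```

View pics/c6.png

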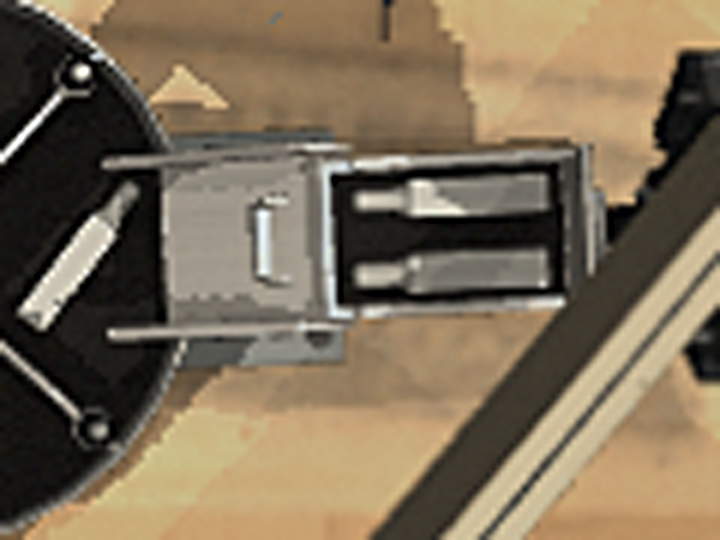

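Torque and force both dropped, so the pan now rests on the inlet edge and the handle pivots in the grip. The picture shows it still nearly level and aligned, with the mouth edge at x≈325 and both punches inside. I'll compute the tipping arc.

```bash
python3 - <<'E'
import numpy as np
E=np.array([-180,184.]);u=np.array([-0.0576,0.9983])
def G(t,m):
    c,n=np.cos(np.radians(t)),np.sin(np.radians(t));return E-(138-m)*np.array([c,-n])+34*np.array([n,c])
T=np.linspace(2,50,25);M=np.linspace(14,9,25)
P=[G(t,m) for t,m in zip(T,M)];print(P[0],P[-1])
for k in range(1,25):
    d=P[k]-P[k-1];print(T[k],[round(float(x)/1e3,4) for x in (d[0]*u[0],d[0]*u[1],d[1])])
E
```

```text
[-302.73787966  222.30682571] [-236.87409058  304.67451189]
4.0 [-0.0001, 0.0012, 0.0043]
6.0 [-0.0001, 0.0014, 0.0042]
8.0 [-0.0001, 0.0015, 0.0042]
10.0 [-0.0001, 0.0016, 0.0041]
12.0 [-0.0001, 0.0018, 0.0041]
14.0 [-0.0001, 0.0019, 0.004]
16.0 [-0.0001, 0.0021, 0.004]
18.0 [-0.0001, 0.0022, 0.0039]
20.0 [-0.0001, 0.0024, 0.0038]
22.0 [-0.0001, 0.0025, 0.0038]
24.0 [-0.0002, 0.0026, 0.0037]
26.0 [-0.0002, 0.0027, 0.0036]
28.0 [-0.0002, 0.0029, 0.0035]
30.0 [-0.0002, 0.003, 0.0034]
32.0 [-0.0002, 0.0031, 0.0033]
34.0 [-0.0002, 0.0032, 0.0032]
36.0 [-0.0002, 0.0033, 0.0031]
38.0 [-0.0002, 0.0035, 0.003]
40.0 [-0.0002, 0.0036, 0.0029]
42.0 [-0.0002, 0.0037, 0.0027]
44.0 [-0.0002, 0.0038, 0.0026]
46.0 [-0.0002, 0.0039, 0.0025]
48.0 [-0.0002, 0.0039, 0.0023]
50.0 [-0.0002, 0.004, 0.0022]
```

>>> servo_tool(plan=[[[-0.0001,0.0012,0.0043,0,0.0157],[-0.0001,0.0014,0.0042,0,0.0157],[-0.0001,0.0015,0.0042,0,0.0157],[-0.0001,0.0016,0.0041,0,0.0157],[-0.0001,0.0018,0.0041,0,0.0157],[-0.0001,0.0019,0.004,0,0.0157],[-0.0001,0.0021,0.004,0,0.0157],[-0.0001,0.0022,0.0039,0,0.0157],[-0.0001,0.0024,0.0038,0,0.0157]]])

```text
time: 15.3
tool_pos: [550.6, -384.7, 319.2]
tcp_rot: [-180.0, -0.0, 93.3]
ft_force: [-0.1, -0.2, -4.4]
finger_gap: 15.4
grip_force: 12.1
```

```bash
python3 -c "
from h import *
q=sense();print(q['tool_pos'],q['tcp_rot'],q['ft_force'],q['wrist_torque'],q['grip_force'])
s=crop('top',300,195,120,90,6,'pics/c7.png')"
```

```text
[ 550.58709233 -384.68052382  319.17136881] [-1.79994842e+02 -1.88727997e-03  9.33340529e+01] [-0.06493754 -0.17924936 -4.37553768] [-0.08660096  0.00936413  0.00856671] 12.105281800031662
```

View pics/c7.png

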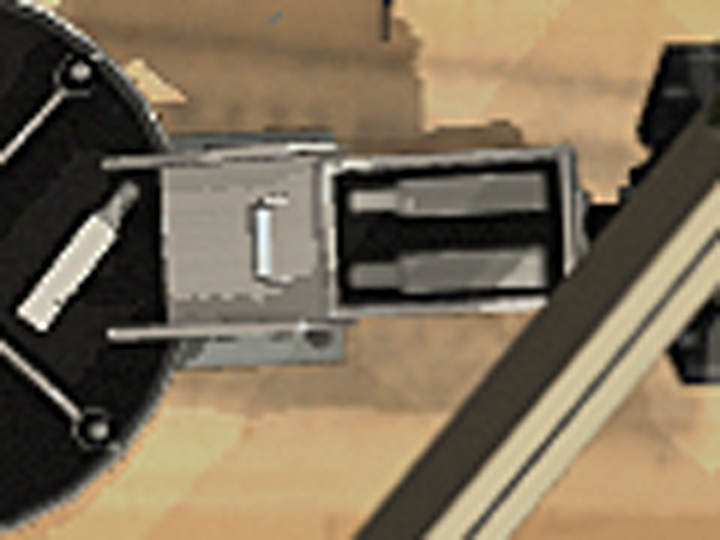

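Both punches are still in the pan, the mouth edge is at x≈330, and the back wall's top corner is near (574,148). I'll compare with projections for a range of tilts.

```bash
cat >> h.py <<'E'
def scoop_pts(tcp,t,pts,off=60,h=93.3):
    a=np.radians(h);u=np.array([np.cos(a),np.sin(a),0]);k=np.array([0,0,1.]);x=np.array([np.sin(a),-np.cos(a),0])
    c,n=np.cos(np.radians(t)),np.sin(np.radians(t));f=c*u-n*k;up=c*k+n*u
    g=np.array(tcp)-[0,0,off]
    return [g+(p[1]+85)*f+(p[2]-34)*up+p[0]*x for p in pts]
E
python3 - <<'E'
from h import *
s=np.load('last_top.npy',allow_pickle=True).item()
for t in (0,10,15,20,25,30):
    P=scoop_pts((550.6,-384.7,319.2),t,[(32,53,24),(-32,53,24),(32,-53,40),(-32,-53,40),(0,53,3)])
    print(t,[((q-[300,195]+.5)*6-.5).round(0).tolist() for q in proj(s,P)],P[4].round(0))
E
```

```text
0 [[299.0, 156.0], [306.0, 317.0], [570.0, 143.0], [579.0, 305.0], [295.0, 238.0]] [ 543. -247.  228.]
10 [[299.0, 159.0], [307.0, 317.0], [566.0, 144.0], [574.0, 305.0], [304.0, 239.0]] [ 543. -254.  205.]
15 [[303.0, 160.0], [311.0, 317.0], [564.0, 144.0], [572.0, 305.0], [313.0, 239.0]] [ 543. -260.  194.]
20 [[310.0, 161.0], [317.0, 317.0], [564.0, 144.0], [572.0, 305.0], [323.0, 239.0]] [ 544. -266.  183.]
25 [[319.0, 162.0], [326.0, 316.0], [563.0, 145.0], [571.0, 305.0], [336.0, 239.0]] [ 544. -273.  173.]
30 [[330.0, 162.0], [337.0, 316.0], [564.0, 145.0], [572.0, 305.0], [351.0, 239.0]] [ 545. -281.  163.]
```

>>> servo_tool(plan=[[[-0.0001,0.0031,0.0038,0,0.0157],[-0.0002,0.0032,0.0037,0,0.0157],[-0.0002,0.0033,0.0036,0,0.0157],[-0.0002,0.0035,0.0035,0,0.0158],[-0.0002,0.0036,0.0034,0,0.0158]]])

```text
time: 15.85
tool_pos: [549.7, -367.9, 337.3]
tcp_rot: [180.0, 0.0, 93.3]
ft_force: [-0.1, -0.2, -2.8]
finger_gap: 15.7
grip_force: 8.0
```

```bash
python3 -c "
from h import *
q=sense();print(q['tool_pos'],q['ft_force'],q['wrist_torque'],q['grip_force'])
s=optics.snapshot('top');f=cv2.cvtColor(s['frame'],cv2.COLOR_BGR2GRAY)
np.save('last_top.npy',s,allow_pickle=True)
for y in (227,235,240): print(y,f[y,345:402].tolist())
"
```

```text
[ 549.7258295  -367.87026375  337.33907766] [-0.08413469 -0.20732091 -2.76616961] [-0.04972334 -0.05826582 -0.0247817 ] 7.995166182518005
227 [112, 149, 110, 154, 155, 158, 155, 106, 118, 200, 0, 58, 134, 154, 141, 105, 109, 105, 100, 88, 100, 105, 104, 103, 102, 104, 103, 103, 105, 98, 92, 93, 94, 96, 94, 94, 95, 94, 95, 95, 96, 95, 68, 67, 158, 103, 115, 101, 75, 64, 87, 180, 187, 37, 53, 59, 57]
235 [111, 113, 117, 121, 120, 120, 122, 113, 105, 149, 63, 10, 17, 16, 17, 15, 13, 25, 16, 16, 14, 13, 17, 13, 12, 11, 14, 12, 6, 6, 14, 12, 6, 8, 13, 13, 8, 12, 18, 16, 23, 28, 13, 3, 140, 116, 107, 95, 58, 60, 59, 57, 58, 57, 58, 57, 58]
240 [128, 121, 123, 123, 125, 121, 123, 121, 107, 122, 85, 42, 112, 112, 109, 107, 104, 102, 94, 81, 87, 92, 93, 95, 94, 92, 94, 93, 92, 93, 97, 112, 142, 151, 148, 148, 148, 149, 148, 114, 107, 109, 81, 63, 55, 56, 58, 55, 56, 59, 58, 58, 58, 56, 50, 59, 132]
```

>>> servo_tool(plan=[[[-0.0002,0.0035,0.0033,0,0.0158],[-0.0002,0.0036,0.0032,0,0.0158],[-0.0002,0.0035,0.0031,0,0.0158],[-0.0002,0.0037,0.003,0,0.0158],[-0.0002,0.0038,0.0029,0,0.0158]]])

```text
time: 16.4
tool_pos: [548.7, -349.7, 352.6]
tcp_rot: [-180.0, -0.0, 93.3]
ft_force: [-0.5, 0.6, -3.9]
finger_gap: 15.9
grip_force: 8.1
```

```bash
cat > st.py <<'E'
from h import *
q=sense();print(q['tool_pos'].round(1),q['ft_force'].round(1),q['wrist_torque'].round(2),q['grip_force'])
s=optics.snapshot('top');f=cv2.cvtColor(s['frame'],cv2.COLOR_BGR2GRAY)
np.save('last_top.npy',s,allow_pickle=True)
for y in (227,235,240): print(y,f[y,345:402].tolist())
E
python3 st.py
```

```text
[ 548.7 -349.7  352.6] [-0.5  0.6 -3.9] [-0.08  0.04  0.04] 8.087015748023987
227 [126, 133, 141, 140, 129, 116, 98, 99, 101, 101, 103, 102, 103, 102, 97, 100, 102, 99, 101, 101, 94, 76, 63, 50, 32, 9, 12, 16, 16, 16, 19, 11, 8, 19, 14, 11, 6, 0, 128, 120, 102, 116, 88, 82, 84, 84, 73, 64, 56, 57, 58, 58, 57, 61, 57, 58, 55]
235 [125, 109, 104, 126, 124, 124, 125, 121, 113, 138, 33, 7, 15, 17, 14, 14, 16, 9, 14, 15, 16, 14, 11, 23, 21, 22, 20, 15, 17, 17, 17, 11, 15, 11, 20, 13, 5, 0, 56, 155, 106, 57, 52, 58, 58, 61, 60, 57, 60, 56, 59, 44, 89, 181, 201, 191, 192]
240 [92, 100, 98, 98, 100, 99, 99, 98, 100, 99, 101, 100, 97, 89, 91, 91, 90, 91, 94, 100, 99, 101, 85, 53, 14, 19, 24, 29, 17, 15, 16, 16, 18, 16, 14, 10, 25, 57, 61, 61, 57, 56, 60, 59, 57, 58, 55, 43, 76, 174, 202, 193, 192, 195, 183, 98, 88]
```

>>> servo_tool(plan=[[[-0.0002,0.0037,0.0027,0,0.0158],[-0.0002,0.0038,0.0026,0,0.0158],[0,0,0,0,0.0158],[0,0,0,0,0.0158],[0,0,0,0,0.0158],[0,0,0,0,0.0158],[0,0,0,0,0.0158],[0,0,0,0,0.0158]]])

```text
time: 17.25
tool_pos: [548.3, -342.6, 357.6]
tcp_rot: [-180.0, -0.0, 93.3]
ft_force: [-0.4, 0.6, -1.4]
finger_gap: 15.5
grip_force: 8.2
```

```bash
python3 st.py; python3 -c "
from h import *
crop('top',270,195,120,90,6,'pics/c8.png')"
```

```text
[ 548.3 -342.6  357.6] [-0.4  0.6 -1.4] [-0.05  0.02 -0.02] 8.217670619487762
227 [117, 113, 80, 96, 101, 107, 110, 68, 10, 11, 12, 14, 17, 16, 11, 16, 14, 15, 15, 14, 16, 19, 16, 11, 13, 20, 12, 10, 14, 15, 15, 18, 17, 13, 0, 72, 148, 123, 114, 93, 80, 82, 86, 72, 56, 57, 56, 54, 60, 59, 60, 56, 56, 53, 50, 103, 194]
235 [122, 115, 120, 120, 123, 116, 95, 128, 1, 13, 16, 16, 15, 14, 15, 12, 14, 12, 14, 15, 16, 22, 19, 15, 16, 15, 15, 23, 13, 16, 20, 19, 16, 14, 5, 9, 141, 114, 58, 54, 60, 56, 59, 59, 58, 59, 57, 51, 39, 142, 197, 195, 193, 192, 197, 139, 51]
240 [127, 122, 124, 122, 125, 118, 115, 141, 27, 12, 14, 15, 17, 20, 26, 22, 20, 25, 20, 18, 18, 22, 24, 19, 22, 22, 15, 16, 17, 15, 13, 19, 13, 32, 55, 61, 58, 58, 58, 57, 58, 58, 58, 51, 51, 110, 187, 194, 191, 194, 198, 184, 65, 120, 204, 194, 192]
```

The pan is now empty along all sampled rows. I'll use the last picture to check the punches.

View pics/c8.png

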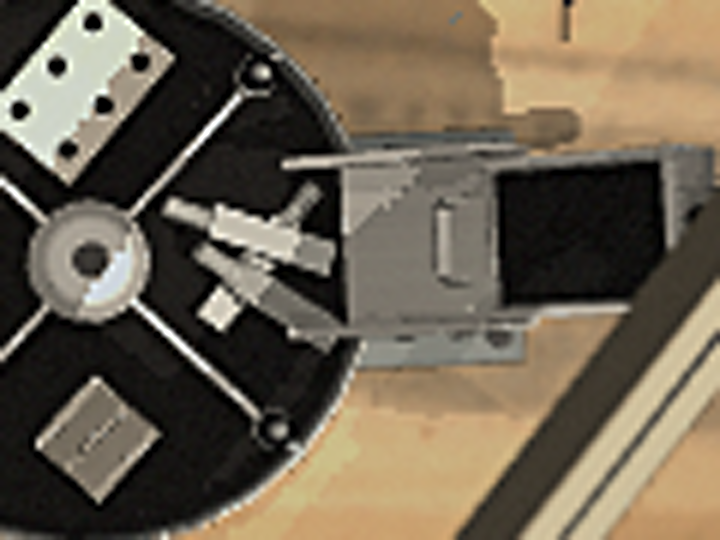

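All three punches lie in the compartment under the chute, around (270,265) in the crop, the rotor has not moved, and the scoop is empty. I'll grip firmly again, withdraw along the slope and return to the original spot.

>>> servo_tool(plan=[[[0,0,0,0,0.012],[0,0,0,0,0.012],[0,0,0,0,0.012],[0.0004,-0.006,0.008,0,0.012],[0.0007,-0.011,0.014,0,0.012],[0.0007,-0.011,0.014,0,0.012],[0.0007,-0.011,0.014,0,0.012],[0.0007,-0.011,0.014,0,0.012],[0.0003,-0.005,0.006,0,0.012]]], force=80)

```text
time: 18.25
tool_pos: [551.8, -399.0, 430.1]
tcp_rot: [179.9, 0.1, 93.3]
ft_force: [0.2, -1.1, -2.4]
finger_gap: 14.1
grip_force: 78.4
```

>>> servo_tool(plan=[[[0.003,-0.001,0,-4,0.012],[0.006,-0.0015,0,-7.3,0.012],[0.006,-0.0015,0,-7.3,0.012],[0.006,-0.0015,0,-7.3,0.012],[0.006,-0.0015,0,-7.3,0.012],[0.006,-0.0015,0,-7.3,0.012],[0.006,-0.0015,0,-7.3,0.012],[0.006,-0.0015,0,-7.3,0.012],[0.003,-0.001,0,-3.2,0.012],[0,0,0,0,0.012]]])

```text
time: 19.25
tool_pos: [600.1, -410.1, 427.2]
tcp_rot: [-180.0, 0.0, 35.0]
ft_force: [-0.7, 0.0, -1.6]
finger_gap: 14.6
grip_force: 78.4
```

```bash
python3 -c "
from h import *
q=sense();print(q['tool_pos'],q['tcp_rot'],q['ft_force'],q['wrist_torque'],q['grip_force'])
s=optics.snapshot('top')
for t in (30,40,50):
    P=scoop_pts(q['tool_pos'],t,[(32,53,24),(-32,53,24),(32,-53,40),(-32,-53,40),(0,53,3),(0,-45,4)],h=35)
    print(t,proj(s,P).round(1).tolist(),P[4].round(0))
P=scoop_pts(q['tool_pos'],40,[(0,10*k,4) for k in range(-5,8)],h=35)
f=cv2.cvtColor(s['frame'],cv2.COLOR_BGR2GRAY)
print([(p.round(0).tolist(),int(f[int(p[1]),int(p[0])])) for p in proj(s,P)])
"
```

```text
[ 600.10515207 -410.08384743  427.16163637] [-1.79958776e+02  9.42390936e-03  3.50045931e+01] [-0.70314512  0.03996845 -1.63867628] [-0.0303078   0.04641383 -0.01604559] 78.36360096931458
30 [[405.3, 161.9], [383.3, 176.9], [433.9, 188.3], [411.1, 204.2], [395.1, 174.1], [420.9, 201.8]] [ 685. -350.  271.]
40 [[406.9, 168.5], [385.3, 183.2], [433.8, 189.4], [411.0, 205.3], [397.8, 181.4], [422.6, 204.9]] [ 670. -361.  255.]
50 [[409.5, 175.7], [388.2, 190.4], [434.0, 190.8], [411.3, 206.7], [401.3, 189.2], [424.6, 208.0]] [ 653. -373.  242.]
[([424.0, 206.0], 76), ([421.0, 204.0], 85), ([419.0, 201.0], 156), ([416.0, 199.0], 14), ([413.0, 196.0], 19), ([411.0, 194.0], 13), ([408.0, 191.0], 14), ([406.0, 189.0], 21), ([403.0, 186.0], 19), ([401.0, 184.0], 8), ([398.0, 182.0], 182), ([396.0, 180.0], 181), ([394.0, 177.0], 187)]
```

>>> servo_tool(plan=[[[0,0,-0.025,0,0.012],[0,0,-0.04,0,0.012],[0,0,-0.04,0,0.012],[0,0,-0.04,0,0.012],[0,0,-0.04,0,0.012],[0,0,-0.03,0,0.012],[0,0,-0.018,0,0.012],[0,0,-0.01,0,0.012],[0,0,0,0,0.0157],[0,0,0,0,0.0157]]])

```text
time: 20.3
tool_pos: [600.6, -410.7, 186.8]
tcp_rot: [179.8, -0.0, 35.1]
ft_force: [0.9, -0.0, -1.3]
finger_gap: 15.6
grip_force: 12.4
```

>>> servo_tool(plan=[[[0,0,-0.01,0,0.0158],[-0.0087,-0.0061,-0.0078,0,0.0158],[-0.0081,-0.0057,-0.0086,0,0.0158],[-0.0074,-0.0052,-0.0093,0,0.0158]]])

```text
time: 20.7
tool_pos: [574.7, -427.9, 148.4]
tcp_rot: [180.0, 0.0, 35.0]
ft_force: [0.5, -0.3, -1.7]
finger_gap: 15.7
grip_force: 7.8
```

```bash
python3 -c "
from h import *
q=sense();print(q['tool_pos'],q['tcp_rot'],q['ft_force'],q['wrist_torque'],q['grip_force'])"
```

```text
[ 574.6533555  -427.8608853   148.41578388] [1.79987811e+02 6.11640338e-04 3.50095916e+01] [ 0.48014953 -0.27086379 -1.6564482 ] [-0.06138732 -0.09676647 -0.01795358] 7.776676565408707
```

>>> servo_tool(plan=[[[-0.0067,-0.0047,-0.01,0,0.0158],[-0.0058,-0.004,-0.0105,0,0.0158],[-0.005,-0.0035,-0.0112,0,0.0158],[-0.004,-0.0028,-0.0115,0,0.0158],[-0.0031,-0.0022,-0.0119,0,0.0158],[0,0,0,0,0.0158],[0,0,0,0,0.0158]]])

```text
time: 21.4
tool_pos: [550.9, -444.0, 93.2]
tcp_rot: [-179.9, 0.0, 35.0]
ft_force: [-0.0, 0.8, -1.9]
finger_gap: 16.0
grip_force: 7.7
```

```bash
python3 -c "
from h import *
q=sense();print(q['tool_pos'],q['tcp_rot'],q['ft_force'],q['wrist_torque'],q['grip_force'])
s=optics.snapshot('top');f=cv2.cvtColor(s['frame'],cv2.COLOR_BGR2GRAY)
for t in (0,5,10,15):
    P=scoop_pts(q['tool_pos'],t,[(0,53,3),(0,-50,4)],h=35); print(t,proj(s,P).round(1).tolist(),P[0].round(0))
P=scoop_pts(q['tool_pos'],0,[(0,5*k,3) for k in range(-11,14)],h=35)
print([(p.round(0).tolist(),int(f[int(p[1]+.5),int(p[0]+.5)])) for p in proj(s,P)])"
```

```text
[ 550.86637731 -443.9522677    93.2348779 ] [-1.79934634e+02  1.13099653e-03  3.50325423e+01] [-0.03566785  0.75927587 -1.88338951] [-0.03778942  0.07893133 -0.00871489] 7.724823206663132
0 [[378.1, 194.8], [398.4, 224.6]] [ 664. -365.    2.]
5 [[377.9, 196.1], [398.7, 225.5]] [ 661. -367.  -10.]
10 [[377.9, 197.7], [399.0, 226.4]] [ 658. -369.  -21.]
15 [[378.2, 199.6], [399.4, 227.3]] [ 653. -372.  -32.]
[([399.0, 226.0], 76), ([398.0, 225.0], 73), ([397.0, 223.0], 10), ([396.0, 222.0], 19), ([395.0, 220.0], 18), ([394.0, 219.0], 15), ([393.0, 217.0], 16), ([392.0, 216.0], 17), ([391.0, 214.0], 18), ([390.0, 213.0], 16), ([389.0, 212.0], 17), ([389.0, 210.0], 15), ([388.0, 209.0], 22), ([387.0, 207.0], 19), ([386.0, 206.0], 18), ([385.0, 204.0], 17), ([384.0, 203.0], 15), ([383.0, 201.0], 24), ([382.0, 200.0], 18), ([381.0, 199.0], 20), ([380.0, 197.0], 17), ([379.0, 196.0], 51), ([378.0, 194.0], 112), ([377.0, 193.0], 118), ([376.0, 191.0], 113)]
```

>>> servo_tool(plan=[[[0,0,-0.002,0,0.0158],[0,0,0,0,0.018],[0,0,0,0,0.03],[0,0,0,0,0.05],[0,0,0,0,0.05],[0,0,0.02,0,0.05],[0,0,0.05,0,0.05],[0,0,0.05,0,0.05],[0,0,0.05,0,0.05],[0,0,0.04,0,0.05]]])

```text
time: 22.45
tool_pos: [551.3, -444.5, 306.0]
tcp_rot: [179.8, -0.0, 35.0]
ft_force: [0.4, -1.1, -0.7]
finger_gap: 49.9
grip_force: 0.0
```

>>> servo_tool(plan=[[[-0.04,-0.01,0,0,0.05],[-0.04,-0.01,0,0,0.05],[-0.04,-0.01,0,0,0.05],[-0.04,-0.01,0,0,0.05],[-0.04,-0.01,0,0,0.05],[-0.04,-0.01,0,0,0.05],[0,0,0,0,0.05]]])

```text
time: 23.15
tool_pos: [306.7, -505.7, 302.2]
tcp_rot: [-180.0, 0.1, 34.8]
ft_force: [1.2, -0.2, 0.1]
finger_gap: 50.0
grip_force: 0.0
```

```bash
python3 - <<'E'
from h import *
q=sense();print(q['tool_pos'],q['ft_force'])
s=optics.snapshot('top');f=cv2.cvtColor(s['frame'],cv2.COLOR_BGR2GRAY)
# dark lining blob + handle blob -> scoop footprint vs original place
m=(f<40).astype(np.uint8); m[:, :372]=0; m[:,425:]=0; m[:183]=0; m[260:]=0
n,l,st,ce=cv2.connectedComponentsWithStats(m)
for i in range(1,n):
    if st[i,4]>60:
        c=cv2.findContours((l==i).astype(np.uint8),0,2)[0][0]; b=cv2.minAreaRect(c)
        print(st[i],[at(s,p,3).round(0).tolist() for p in cv2.boxPoints(b)],[at(s,p,45).round(0).tolist() for p in cv2.boxPoints(b)])
a=np.load('last_top.npy',allow_pickle=True).item()['frame']
d=cv2.absdiff(s['frame'],a).max(2)[190:285,230:315]; print("carousel diff px",(d>60).sum())
E
```

```text
[ 306.67002291 -505.66445779  302.21600042] [ 1.18073824 -0.21225409  0.0822453 ]
[372 192  34  37 573] [[646.0, -347.0], [677.0, -391.0], [599.0, -447.0], [568.0, -403.0]] [[642.0, -338.0], [673.0, -381.0], [596.0, -436.0], [566.0, -393.0]]
[401 226  21  27 140] [[571.0, -430.0], [581.0, -445.0], [507.0, -495.0], [498.0, -480.0]] [[569.0, -420.0], [578.0, -434.0], [507.0, -482.0], [498.0, -468.0]]
carousel diff px 464
```

```bash
python3 - <<'E'
from h import *
s=optics.snapshot('top')['frame'];a=np.load('last_top.npy',allow_pickle=True).item()['frame']
for x,y in [(253,209),(256,268),(313,207),(315,266),(315,238),(308,233)]:
    h=6 if (x,y)!=(308,233) else 13
    t=a[y-h:y+h+1,x-h:x+h+1]; R=cv2.matchTemplate(s[y-h-8:y+h+9,x-h-8:x+h+9],t,cv2.TM_CCOEFF_NORMED); _,v,_,p=cv2.minMaxLoc(R); print((x,y),round(v,3),p[0]-8,p[1]-8)
E
```

```text
(253, 209) 0.999 0 0
(256, 268) 0.984 0 0
(313, 207) 0.96 0 0
(315, 266) 0.968 0 0
(315, 238) 0.926 0 0
(308, 233) 0.972 0 0
```

Nothing has moved on the carousel, the scoop is flat, and the arm is clear.

```bash
python3 -c "
from bench import r
print(r.hand_in())"
```

```text
the job is handed in; nothing more can be done
None
```

I handed the job in at about 23 s of the 72 s limit: both punches lie in the sample punch's compartment under the chute, the empty scoop is back flat on the bench, and nothing else was touched as far as I could tell; the hand-in returned no verdict.

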